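Unlock the cleaning-cupboard safe box and hold the key turned

ROBOT

A 6-joint arm with a two-finger parallel gripper is mounted at the origin on the work surface. World frame = base frame: x ahead of the robot, y to its left, z up, the work surface at z = 0. Lengths are in m, angles in rad, forces in N, time in s.
With the tool pointing down it reaches from about 0.375 to 0.9 m from the base axis. Payload 3.1 kg.
Tool frame: the origin (TCP) lies on the centre line of the jaws, within the pads' length; the fingertips stand 22 mm ahead of it and the grasp point (between the pads) lies 3 mm ahead of it; z points along the fingers, y is the line along which they close (so a half turn about z gives the same grasp; the last joint's range is limited). The gripper opens to 85 mm and grips with 20 to 120 N. Pads are 22 mm wide; open, the fingers measure 114 mm over their backs; the gripper's body (76 mm by 85 mm) begins 54 mm behind the grasp point. The pads swing forward as they close: fully open they stand 13 mm farther back than shut.
Start: joints at [1.038, 0.527, 1.433, -0, 1.181, -0.178], TCP at [0.217, 0.586, 0.253] pointing down, gripper open.
Joint ranges: [-3.08, 3.08], [-0.75, 2.2], [0.22, 2.44], [-1.43, 4.57], [0, 2.65], [-2.85, 2.85]. Speed limits (rad/s): [2.79, 2.79, 3.14, 3.14, 3.14, 3.14].

INTERFACE

Orientations are given as a unit quaternion [x, y, z, w].
In Python, from station import manip, cam gives the robot as it stands (manip), with the cameras (cam).
- The arm moves only by the tool drive_effector, called after "Emit:" as name(argument=value, ...), one argument or row to a line, values as JSON. Schema: {"type":"object","properties":{"segments":{"type":"array","items":{"type":"array","items":{"type":"array","items":{"type":"number"},"minItems":5,"maxItems":5},"minItems":1,"maxItems":20},"minItems":1,"maxItems":1},"squeeze":{"type":"number"},"only":{"type":"string"},"quiet":{"type":"boolean"},"lines":{"type":"string"}},"required":["segments"],"additionalProperties":false}. segments is a list that holds a single list of rows (three levels of brackets), with 1 to 20 rows, each of 5 numbers: dx, dy, dz in shares of 0.5 m (1.0 is 0.5 m), then a turn about the tool's z in a scale on which 1.0 is 2 rad, then the opening from 0.0 (shut) to 1.0 (fully open); each row is the pose to reach, as a shift and turn from the pose commanded when the call began, along the tool's axes at that moment; what a row does not reach only later rows make up. A row lasts 1/10 s, in which the tool goes at most 0.05 m and 0.15 rad, less where a joint would pass 70% of its speed; a pose out of reach is approached as far as the arm can. The fingers move at their own pace and stop on an object; squeeze is the grip in N (left out, the last holds). Time passes only in rows, so rows that do not move let the fingers close. The tool returns the time, the measured TCP pose, the force, the opening and the grip force at its end. only (a regular expression) keeps the lines of the reply that match it, lines (a string "A,B") keeps lines A to B, and quiet returns only ok. A shift or turn number past 1, either way, is cut back to 1. Input that does not fit is refused with a message, and nothing moves.
- manip.sense(): the state, without advancing time (a new reading comes with each control period).
- cam.snapshot(name): name is "scene" or "top"; returns a dict with "pixels" (480x640x3 uint8, red, green, blue), "range_z" (480x640 float32, m along the optical axis (not along the pixel's ray), 0 where there is no reading), "fov_y" (degrees; the focal length in pixels is half the picture's height over the tangent of half this angle, whatever the lens; pixels are square), "cx", "cy" (the principal point, pixels), "R" (3x3) and "t" (3): a world point X has camera coordinates R X + t. Camera axes: x right, y down, z forward; pixel columns grow to the right and rows downward; lengths in m; the calibration is good to about 2 mm. A picture is of the moment at which its call begins.
- manip.sign_off(): hands the job in; it is judged then, once.
The state is a dict: "t": time; "q": joint angles; "qd": joint speeds; "tau": joint torques, N m; "tcp_pos": TCP position; "tool_rot": TCP orientation; "force": force on the tool from outside, world axes, zero at the start; "ft_torque": the same for the moment, N m; "finger_gap": opening from 0.0 (shut) to 1.0 (fully open); "gripper_force": force on a finger pad.
Only numpy, scipy, OpenCV 4.12 (cv2) and the standard library are available. Lean on these libraries where they do the work, as an engineer would, in place of code of your own. Each camera call takes 0.05 s, during which the arm holds its last target. There are 200 camera calls.

TASK

Lift the lime-green key up and off its hook, push it fully home into the lock on top of the blue safe box (wiggle it a little where the sticky pins catch), then turn it a quarter turn clockwise as seen from above. The lock springs back, so finish while still gripping the key and holding it turned. Leave the pink scraper on its hook and the soap bottle, scrubbing brush and spice jar where they stand.

Things in the scene. Friction and masses are not known exactly. Their poses are not given: they have to be found in the camera images.
- key: Key, 50 g, hanging blade down on one hook. Origin at the blade's tip (lowest point); z up, y along the width, x along the thickness; a half turn about z changes nothing. From the tip: steel blade 14 (y) x 5 mm (x), tip rounded, to z = 26 mm; round neck, 5.5 mm thick, to 38; lime bow, a rectangular loop 34 (y) x 10 mm (x), from 38 to 82, its opening 20 mm wide, from z = 50 to 75.
- key_bow (a point): Middle of the opening in the key's bow, 62 mm above the tip, on the key's axis. The hook passes along x through it. Grip the bow from above across its 34 mm width (fingers closing along y) with the pads about 5 mm above this point: they press the bow's two narrow edges, 10 mm thick.
- rack: Hook rack, fixed: wooden foot 90 x 220 x 14 mm, origin under its centre. Two 6 mm wires rise at local x = 0, y = +-70 mm to z = 150, run level along local +x (away from the robot) to x = 55, then slope up to an end at x = 66, z = 158 mm. A thing hangs 30 to 45 mm out; it comes off by lifting it 11 to 16 mm, then moving it 55 mm or more along local +x.
- hook_left (a point): Upturned end of the rack's hook on its +y side.
- hook_right (a point): Upturned end of the rack's hook on its -y side. The key hangs on one hook and the scraper on the other; which is which varies.
- lockbox: Blue safe box with cream lid, fixed to the worktop, 190 (x) x 210 (y) mm, 100 mm high; origin at the centre of its underside. On the lid, 35 mm from the centre towards local -x, is the lock: a steel plate 50 x 50 mm, its top 4 mm above the lid, with the keyhole in its middle.
- lock_mouth (a point): Centre of the keyhole at the plate's top, 104 mm above the worktop; z up, y along the slot. Slot 16.5 (y) x 7 mm (x), with a funnel 3 mm wide, 4 mm deep all round. The key goes straight down, its y along this y, either way round. Two sticky pins catch on the blade's flats at 13 to 27 mm depth: up to 25 N to pass, less with a wiggle. Fully home the bow stands on the plate, tip 38 mm deep.
- cylinder (a joint): Turn of the lock cylinder below the plate, rad: 0 at rest, slot in line with the keyhole; grows clockwise seen from above; stop at 1.75. Turns only with the key's tip over about 33 mm deep. A spring turns it back (0.03 N m at 0, 0.13 N m at a quarter turn, 1.57). The blade has play: the cylinder follows about 0.2 rad behind the key.
- scraper: Pink dish scraper, 40 g, hanging on the other hook by a loop like the key's; blade 55 mm wide; 94 mm high, origin at the middle of its lower edge. Leave it hanging.
- soap: White pump soap bottle, diameter 60 mm, 141 mm tall, origin at the centre of its underside. Leave it.
- brush: Round scrubbing brush with blue bristles and lime knob, diameter 54 mm, 60 mm tall, origin at the centre of its underside. Leave it.
- jar: Amber spice jar with black cap, diameter 44 mm, 85 mm tall, origin at the centre of its underside. Leave it.

How it is judged:
On the way, in this order (a step that is already met when the one before it is completed fails the run):
1. the key is held by the fingers, off and clear of both hooks (contact force between the fingers and key above 1 N and contact force between key and rack below 0.05 N and distance between key_bow and hook_left above 0.03 m and distance between key_bow and hook_right above 0.03 m and (x of key_bow in the frame of rack above 0.08 m or x of key_bow in the frame of rack below -0.03 m or z of key in the frame of rack above 0.165 m)), for 0.1 s.
2. the key is fully home in the lock (tip at least 34 mm deep), not yet turned (z of key in the frame of lock_mouth below -0.034 m and horizontal distance between key and lock_mouth below 0.006 m and value of joint cylinder below 0.5 rad), for 0.05 s.
At the end, for the whole second after the job is handed in: For the last second the fingers still grip the key (over 2 N), the cylinder stands still, turned at least 1.2 rad (stop at 1.75), and the key is upright within 0.15 rad, its tip at least 32 mm deep in the keyhole and within 6 mm of its axis (value of joint cylinder above 1.2 rad and velocity of joint cylinder between -0.1 and 0.1 rad/s and z of key in the frame of lock_mouth below -0.032 m and horizontal distance between key and lock_mouth below 0.006 m and angle between key's own z axis and vertical below 0.15 rad and contact force between the fingers and key above 2 N); the arm keeps its last pose, push and grip.
It fails at once if the scraper is knocked off or away from its hook (distance of scraper from where it was at the start of the episode above 0.04 m).
It fails at once if the soap bottle is disturbed (distance of soap from where it was at the start of the episode above 0.03 m).
It fails at once if the brush is disturbed (distance of brush from where it was at the start of the episode above 0.03 m).
It fails at once if the jar is disturbed (distance of jar from where it was at the start of the episode above 0.03 m).
It also fails if it takes over 67 s, if anything falls off the work surface, if the arm or the gripper's body presses on something with over 40 N, if the wrist force passes 120 N, or if a joint passes its speed limit or range.

## Working session

There is one attempt and no reset: what is moved stays moved. The work goes in short steps, Python scripts to look and compute and a tool call to move; the robot and the scene stay as the last step left them, time stands still between calls to the robot, and variables do not carry over. Pictures are saved under pics/ and viewed, at most 10 in all, crops included, and the job is handed in when it is done.

```bash
ls; mkdir -p pics; cat > h.py <<'E'
import numpy as np, cv2
from station import manip, cam
def snap(n):
    s=cam.snapshot(n); s['f']=240/np.tan(np.radians(s['fov_y'])/2); return s
def cloud(s):
    z=s['range_z']; v,u=np.mgrid[:480,:640]
    P=np.stack([(u-s['cx'])/s['f']*z,(v-s['cy'])/s['f']*z,z],-1)
    W=(P-np.array(s['t']))@np.array(s['R']); W[z==0]=np.nan; return W
E
python3 - <<'E'
from h import *
a=snap('scene');b=snap('top')
np.savez('s.npz',**{k+n:v for n,s in(('a',a),('b',b)) for k,v in s.items()})
cv2.imwrite('pics/a.png',a['pixels'][:,:,::-1]);cv2.imwrite('pics/b.png',b['pixels'][:,:,::-1])
for s in(a,b): print(s['f'],s['cx'],s['cy'],np.round(-np.array(s['R']).T@s['t'],3),np.round(s['R'],3).tolist())
print(manip.sense())
E
```

```text
pics
station.py
499.0753877159599 327.7510236448078 234.14890239351107 [1.011 0.543 0.676] [[-0.713, 0.701, 0.011], [0.437, 0.457, -0.774], [-0.548, -0.547, -0.633]]
586.8230760370778 318.02657450305924 231.93229030752542 [0.477 0.044 1.012] [[0.009, -1.0, -0.006], [-0.996, -0.008, -0.087], [0.087, 0.006, -0.996]]
{'t': 0.1, 'q': array([ 1.03749753e+00,  5.28366982e-01,  1.43377675e+00,  3.13542170e-05,
        1.18139429e+00, -1.78478299e-01]), 'qd': array([ 1.05578565e-03, -1.09510565e-03, -3.05182274e-03, -2.00548744e-03,
       -7.40457184e-05,  7.81401994e-04]), 'tau': array([ 5.65660157e-04, -4.43307853e+01, -1.78588897e+01, -1.69621248e-04,
        3.85206207e-03,  2.38007357e-05]), 'tcp_pos': array([0.21678164, 0.58556205, 0.25243443]), 'tool_rot': array([ 1.76486856e-01,  9.84302516e-01, -9.06681307e-04, -3.52494920e-04]), 'force': array([ 0.07641857, -0.07446332,  0.26473395]), 'ft_torque': array([-0.02334514,  0.03732383, -0.06062473]), 'gripper_force': 0.0, 'finger_gap': 0.9991154461507161}
```

View pics/a.png

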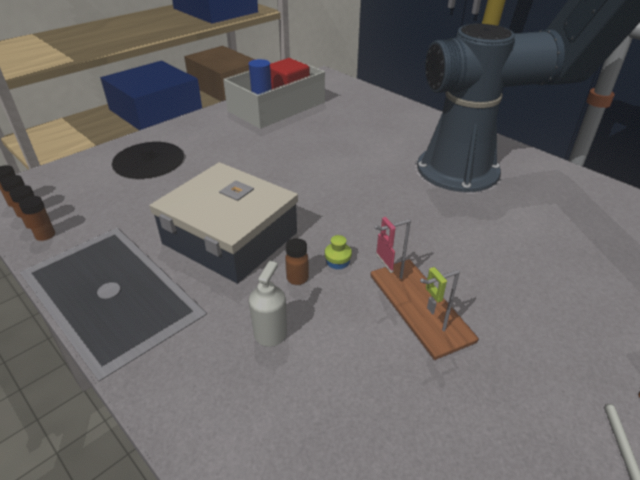

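View pics/b.png

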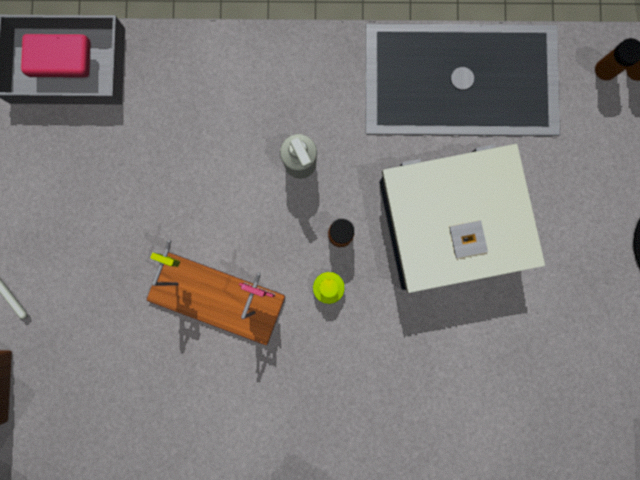

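The top view shows the lime key at (163,259), the scraper at (253,290), the lock at (468,239), the jar at (341,232), the brush at (328,288) and the soap at (298,152). In the scene view the key is at (437,285) and the lock at (237,189).

```bash
cat >> h.py <<'E'
def tri(a,pa,b,pb):
    A=[]
    for s,(u,v) in((a,pa),(b,pb)):
        P=np.c_[s['R'],s['t']]; x=(u-s['cx'])/s['f'];y=(v-s['cy'])/s['f']
        A+=[x*P[2]-P[0],y*P[2]-P[1]]
    X=np.linalg.svd(np.array(A))[2][3]; return X[:3]/X[3]
def proj(s,X):
    c=np.array(s['R'])@X+s['t']; return c[:2]/c[2]*s['f']+[s['cx'],s['cy']]
E
python3 - <<'E'
from h import *
d=np.load('s.npz');S=[{k[:-1]:d[k] for k in d.files if k[-1]==n} for n in 'ab']
boxes=[((380,500),(240,330)),((140,190),(240,275))]
C=[]
for s,(bx,by),lk in zip(S,boxes,[((215,262),(178,202)),((445,492),(215,262))]):
    W=cloud(s); h=cv2.cvtColor(s['pixels'],cv2.COLOR_RGB2HSV)
    box=np.zeros((480,640),bool); box[by[0]:by[1],bx[0]:bx[1]]=1
    m=box&(h[...,0]>25)&(h[...,0]<45)&(h[...,1]>130)&(h[...,2]>60)
    w=W[m]; w=w[np.isfinite(w[:,0])]
    print('key n',m.sum(),'pix',np.argwhere(m).mean(0)[::-1],'min',np.nanpercentile(w,2,axis=0).round(4),'max',np.nanpercentile(w,98,axis=0).round(4),'med',np.median(w,0).round(4))
    t=w[w[:,2]>np.percentile(w[:,2],98)-.012]; c,(ww,hh),an=cv2.minAreaRect((t[:,:2]*1000).astype(np.float32)); print(' toprect',c,ww,hh,an)
    # wood
    mw=(h[...,0]<18)&(h[...,1]>120)&(W[...,2]>.006)&(W[...,2]<.022)&(W[...,1]>.1)&(W[...,1]<.4)&(W[...,0]>.2)&(W[...,0]<.65)
    c,sz,an=cv2.minAreaRect((W[mw][:,:2]*1000).astype(np.float32)); print(' wood',mw.sum(),c,sz,an,np.median(W[mw][:,2]))
    # lid and plate
    ml=(W[...,2]>.092)&(W[...,2]<.112)&(W[...,1]<0)&(W[...,0]>.3)&(W[...,0]<.75)
    c,sz,an=cv2.minAreaRect((W[ml][:,:2]*1000).astype(np.float32)); print(' lid',c,sz,an,np.median(W[ml][:,2]))
    (x0,x1),(y0,y1)=lk; sub=h[y0:y1,x0:x1]; 
    for nm,k in(('plate',(sub[...,1]<60)&(sub[...,2]<190)),('hole',(sub[...,1]>100)&(sub[...,2]>60))):
        k=cv2.connectedComponentsWithStats(k.astype(np.uint8))
        i=1+np.argmax(k[2][1:,4]); p=np.argwhere(k[1]==i)+[y0,x0]; w=W[p[:,0],p[:,1]]
        c,sz,an=cv2.minAreaRect((w[:,:2]*1000).astype(np.float32))
        hull=cv2.convexHull(p[:,::-1].astype(np.int32)); M=cv2.moments(hull)
        print(' ',nm,len(p),'pixc',M['m10']/max(M['m00'],1),M['m01']/max(M['m00'],1),c,sz,an,np.nanmedian(w[:,2]))
    for nm,(r) in(('soap',((.55,.68),(0,.15))),('jar',((.42,.54),(-.05,.04))),('brush',((.35,.46),(-.04,.08)))):
        q=W[(W[...,0]>r[0][0])&(W[...,0]<r[0][1])&(W[...,1]>r[1][0])&(W[...,1]<r[1][1])&(W[...,2]>.03)]
        if len(q): print('  ',nm,np.percentile(q,2,axis=0).round(3),np.percentile(q,98,axis=0).round(3))
a=cv2.resize(S[0]['pixels'][225:345,360:490],None,fx=5,fy=5,interpolation=2)
b=cv2.resize(S[1]['pixels'][205:275,430:510],None,fx=5,fy=5,interpolation=2)
c=cv2.resize(S[1]['pixels'][235:305,140:220],None,fx=5,fy=5,interpolation=2)
d2=cv2.resize(S[0]['pixels'][170:210,210:265],None,fx=5,fy=5,interpolation=2)
cv=np.zeros((600,800,3),np.uint8); a=a[:,:400]; cv[:600,:400]=a;cv[:350,400:]=b; cv[350:550,400:675]=d2
cv2.imwrite('pics/c.png',cv[...,::-1]);
E
```

```text
key n 254 pix [436.8976378  284.22440945] min [0.5064 0.2641 0.1222] max [0.522  0.2932 0.1611] med [0.5157 0.2821 0.1482]
 toprect (512.8997802734375, 278.0997314453125) 33.02324676513672 10.149794578552246 70.50384521484375
 wood 3329 (455.0794677734375, 225.1583251953125) (216.35818481445312, 87.7476577758789) 70.87981414794922 0.013651361449410919
 lid (556.2485961914062, -837.5984497070312) (1587.4625244140625, 343.85491943359375) 83.71332550048828 0.09974728142716995
  plate 1095 pixc 238.0 189.5 (471.48870849609375, -214.87368774414062) (247.65760803222656, 88.79554748535156) 32.82884979248047 0.10035991167984026
  hole 9 pixc 236.7333333333333 188.73333333333332 (545.205810546875, -187.01551818847656) (5.702629089355469, 13.560284614562988) 26.560861587524414 0.10178383821044741
   soap [0.552 0.003 0.032] [0.679 0.11  0.141]
   jar [0.456 0.013 0.03 ] [0.494 0.039 0.06 ]
   brush [0.45  0.028 0.03 ] [0.459 0.05  0.057]
key n 196 pix [163.53061224 259.13265306] min [0.5023 0.2596 0.001 ] max [0.5192 0.3304 0.1621] med [0.5106 0.2751 0.1592]
 toprect (510.7071533203125, 276.32574462890625) 33.891998291015625 11.223515510559082 70.7863540649414
 wood 5979 (451.7350158691406, 223.5872802734375) (218.78904724121094, 88.96548461914062) 70.32648468017578 0.013739303428990955
 lid (586.624267578125, -176.64712524414062) (202.97854614257812, 217.71710205078125) 11.542794227600098 0.10014458165687835
  plate 1105 pixc 467.905752753978 239.92452060383516 (540.5546875, -158.4473114013672) (55.968040466308594, 0.0) 12.564943313598633 0.10375247610895028
  hole 82 pixc 468.5614035087719 238.71754385964908 (548.6739501953125, -186.705078125) (11.847832679748535, 27.86721420288086) 11.654622077941895 0.100844017972305
   soap [0.552 0.002 0.039] [0.679 0.105 0.142]
   jar [0.45 0.01 0.03] [0.491 0.04  0.061]
   brush [0.448 0.015 0.03 ] [0.46  0.049 0.059]
```

View pics/c.png

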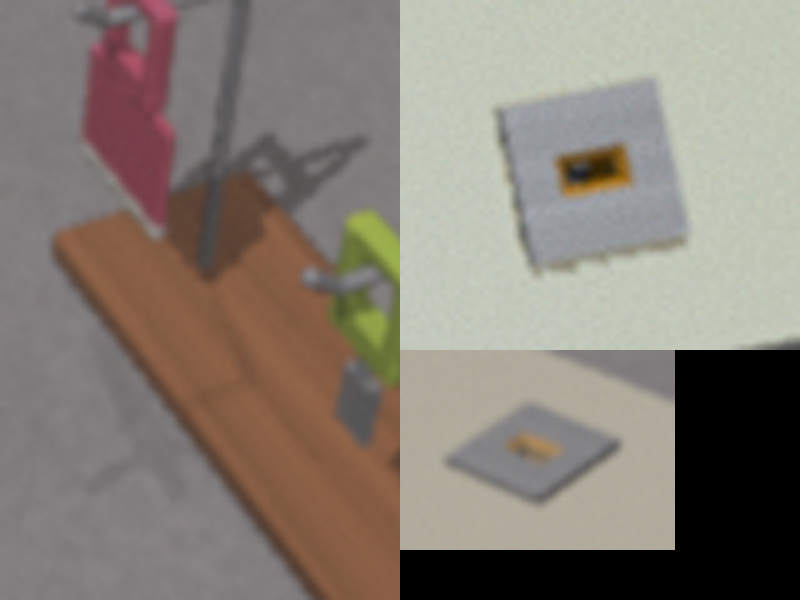

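The crop shows the key's bow on the wire with the blade down, and the slot's orange funnel in the plate. The funnel centre is at about (468.4,238.6) in top and (236.0,188.6) in scene. Next I triangulate these and cross-check against the depth readings.

```bash
cat >> h.py <<'E'
from scipy.spatial.transform import Rotation as Ro
def delta(target,yang=None):
    st=manip.sense();R=Ro.from_quat(st['tool_rot']).as_matrix()
    ya=np.degrees(np.arctan2(R[1,1],R[0,1]))
    print('tcp',st['tcp_pos'].round(4),'y-ang',ya.round(2),'d tool',(R.T@(np.array(target)-st['tcp_pos'])).round(4),'turn',None if yang is None else round(np.radians(ya-yang),4))
def lime(s,box):
    h=cv2.cvtColor(s['pixels'],cv2.COLOR_RGB2HSV); m=np.zeros((480,640),bool); x0,x1,y0,y1=box; m[y0:y1,x0:x1]=1
    return m&(h[...,0]>25)&(h[...,0]<45)&(h[...,1]>130)&(h[...,2]>60)
E
python3 - <<'E'
from h import *
d=np.load('s.npz');a,b=[{k[:-1]:d[k] for k in d.files if k[-1]==n} for n in 'ab']
X=tri(a,(236.0,188.6),b,(468.4,238.6)); print('hole',X,proj(a,X),proj(b,X))
# lid yaw & centre by colour (top), at lid height
W=cloud(b);ml=(W[...,2]>.094)&(W[...,2]<.103)&(W[...,1]<-.05)&(W[...,1]>-.32)&(W[...,0]>.42)&(W[...,0]<.75)&(b['pixels'][...,0]>150)
r=cv2.minAreaRect((W[ml][:,:2]*1000).astype(np.float32));print('lid',r)
th=np.radians(11.7)
c=np.array(r[0])/1000;print('lock from lid',c-.035*np.array([np.cos(th),np.sin(th)]))
# plate corners in top: intersect with z=.104
cs=[(449,225.8),(480.6,220.2),(487.2,252.2),(457,259)]
def ray(s,p,z):
    D=np.array(s['R']).T@[(p[0]-s['cx'])/s['f'],(p[1]-s['cy'])/s['f'],1];o=-np.array(s['R']).T@s['t'];return o+D*(z-o[2])/D[2]
Q=np.array([ray(b,p,.104)for p in cs]);print('plate',Q.round(4).tolist(),Q.mean(0),[np.degrees(np.arctan2(*(Q[i]-Q[j])[[1,0]])).round(1) for i,j in((0,1),(3,2),(0,3),(1,2))])
# key: bow top corners: extremes of lime in each view
for s,box in((a,(380,500,240,330)),(b,(140,190,240,275))):
    m=lime(s,box);p=np.argwhere(m)[:,::-1];r=cv2.minAreaRect(p.astype(np.float32));print('key px',r, p[p[:,1]==p[:,1].min()].mean(0))
r=cv2.minAreaRect(np.argwhere(lime(b,(140,190,240,275)))[:,::-1].astype(np.float32))
print('key ray z.161',ray(b,r[0],.161))
K=ray(b,r[0],.161)
al=np.radians(70.6);y=np.array([np.cos(al),np.sin(al),0]);x=np.array([y[1],-y[0],0])
for sx in(-1,1):
  for sy in(-1,1): print('pred scene bow top corner',sx,sy,proj(a,K+.005*sx*x+.017*sy*y))
delta([.512,.277,.1485],70.6)
E
```

```text
hole [ 0.54861803 -0.18329837  0.10562669] [236.27205378 188.63899373] [468.63682856 238.32537653]
lid ((585.34765625, -176.99008178710938), (200.3258819580078, 217.6645050048828), 11.60876178741455)
lock from lid [ 0.55107486 -0.18408764]
plate [[0.568, -0.1535, 0.104], [0.5771, -0.2027, 0.104], [0.5275, -0.2121, 0.104], [0.5166, -0.1653, 0.104]] [ 0.54729252 -0.18339044  0.104     ] [np.float64(100.5), np.float64(103.1), np.float64(12.9), np.float64(10.7)]
key px ((437.0, 284.0), (32.0, 16.0), 90.0) [433. 268.]
key px ((164.50001525878906, 259.5), (29.09295082092285, 8.221921920776367), 18.43494987487793) [154. 253.]
key ray z.161 [0.50982946 0.27209503 0.161     ]
pred scene bow top corner -1 -1 [432.00773846 263.59766539]
pred scene bow top corner -1 1 [445.10199424 277.78242603]
pred scene bow top corner 1 -1 [426.51731223 265.43957582]
pred scene bow top corner 1 1 [439.49405839 279.74842295]
tcp [0.2168 0.5856 0.2524] y-ang 69.67 d tool [-0.3841 -0.1866  0.1041] turn -0.0162
```

Careful with the scale: shifts go in shares of 0.5 m and turns go in shares of 2 rad. That gives: -0.383 m / 0.5 = -0.766, -0.187 m / 0.5 = -0.374, -0.016 rad / 2 = -0.008.

Emit:
drive_effector(
  segments=[
    [[-0.09,-0.044,0,0,1],[-0.18,-0.088,0,0,1],[-0.27,-0.132,0,0,1],[-0.36,-0.176,0,0,1],[-0.45,-0.22,0,0,1],[-0.54,-0.264,0,0,1],[-0.63,-0.308,0,-0.005,1],[-0.72,-0.352,0,-0.008,1],[-0.766,-0.374,0,-0.008,1],[-0.766,-0.374,0,-0.008,1],[-0.766,-0.374,0,-0.008,1]],
  ],
)

```text
t: 1.2
tcp_pos: [0.511, 0.2772, 0.2528]
tool_rot: [0.169, 0.986, -0.0, -0.001]
force: [0.1, -0.3, -0.1]
finger_gap: 0.998
gripper_force: 0.0
```

```bash
python3 - <<'E'
from h import *
delta([.511,.277,.1485],70.6)
b=snap('top');cv2.imwrite('pics/d.png',cv2.resize(b['pixels'][200:320,90:250],None,fx=4,fy=4)[...,::-1])
a=snap('scene');cv2.imwrite('pics/e.png',cv2.resize(a['pixels'][140:340,340:540],None,fx=3,fy=3)[...,::-1])
E
```

```text
tcp [0.511  0.2772 0.2528] y-ang 70.49 d tool [-3.000e-04 -1.000e-04  1.043e-01] turn -0.0019
```

View pics/e.png

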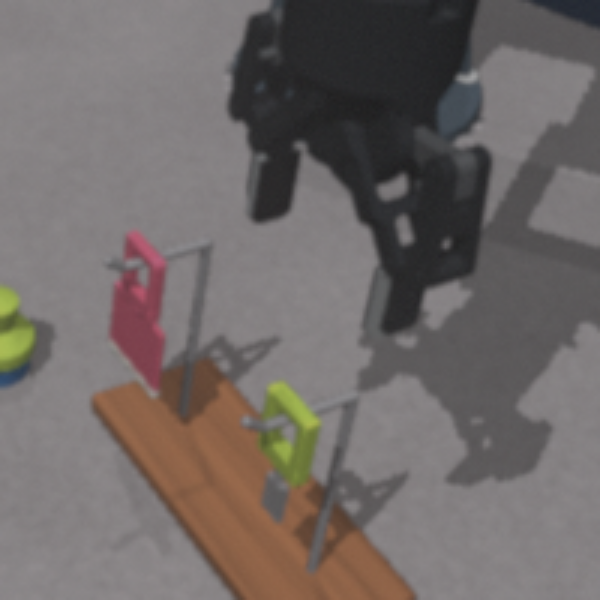

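The scene view shows the jaws above the key, with fingertips at crop (272,215) and (392,330) and the bow top near (292,405). I'll check the alignment by projecting known points.

```bash
python3 - <<'E'
from h import *
a=snap('scene')
al=np.radians(70.5);y=np.array([np.cos(al),np.sin(al),0]);x=np.array([y[1],-y[0],0]);T=np.array([.511,.2772,.2528])
for s in(-1,1):print('tip',(((proj(a,T+[0,0,-.009]+s*.0425*y))-[340,140])*3).round())
K=np.array([.511,.277,.161])
for sx in(-1,1):
  for sy in(-1,1): print('bow',sx,sy,((proj(a,K+.005*sx*x+.017*sy*y)-[340,140])*3).round())
W=cloud(a);m=lime(a,(420,455,260,310));w=W[m];w=w[np.isfinite(w[:,0])&(w[:,2]>.1)]
l=w-K;print('local x pct',np.percentile(l@x,[3,10,50,90,97]).round(4),'y',np.percentile(l@y,[3,50,97]).round(4),'z',np.percentile(w[:,2],[3,97]).round(4))
b=snap('top');W=cloud(b);m=lime(b,(140,190,240,275));w=W[m];w=w[np.isfinite(w[:,0])&(w[:,2]>.14)];l=w-K;print(len(w),'local x pct',np.percentile(l@x,[3,10,50,90,97]).round(4),'y',np.percentile(l@y,[3,50,97]).round(4))
E
```

```text
tip [269. 221.]
tip [378. 326.]
bow -1 -1 [283. 377.]
bow -1 1 [322. 420.]
bow 1 -1 [266. 382.]
bow 1 1 [305. 426.]
local x pct [-0.0024 -0.001   0.0033  0.0055  0.006 ] y [-0.0126  0.006   0.0174] z [0.1223 0.1609]
34 local x pct [-0.0051 -0.003   0.0077  0.011   0.0113] y [-0.0517 -0.0378  0.0153]
```

To row units: 0.104 m / 0.5 = 0.208, 0.1 m / 0.5 = 0.2.

Emit:
drive_effector(
  segments=[
    [[0,0,0.06,0,1],[0,0,0.12,0,1],[0,0,0.17,0,1],[0,0,0.2,0,1],[0,0,0.208,0,1],[0,0,0.208,0,0.6],[0,0,0.208,0,0.3],[0,0,0.208,0,0.1],[0,0,0.208,0,0.1],[0,0,0.208,0,0.1],[0,0,0.208,0,0.1],[0,0,0.208,0,0.1]],
  ],
  squeeze=30,
)

```text
t: 2.6
tcp_pos: [0.5119, 0.2781, 0.1504]
tool_rot: [0.169, 0.986, 0.001, 0.001]
force: [-0.1, 0.6, 6.5]
finger_gap: 0.394
gripper_force: 33.8
```

To row units: -0.014 m / 0.5 = -0.028, -0.009 m / 0.5 = -0.018.

Emit:
drive_effector(
  segments=[
    [[0,0,-0.008,0,0.1],[0,0,-0.018,0,0.1],[0,0,-0.028,0,0.1],[0,0,-0.028,0,0.1],[0,0,-0.028,0,0.1]],
  ],
  squeeze=100,
)

```text
t: 3.1
tcp_pos: [0.5112, 0.2776, 0.1634]
tool_rot: [0.169, 0.986, -0.0, 0.0]
force: [0.1, -0.6, -0.4]
finger_gap: 0.375
gripper_force: 99.0
```

```bash
python3 - <<'E'
from h import *
a=snap('scene');cv2.imwrite('pics/f.png',cv2.resize(a['pixels'][190:340,340:540],None,fx=4,fy=4)[...,::-1])
E
```

```text
(no output)
```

View pics/f.png

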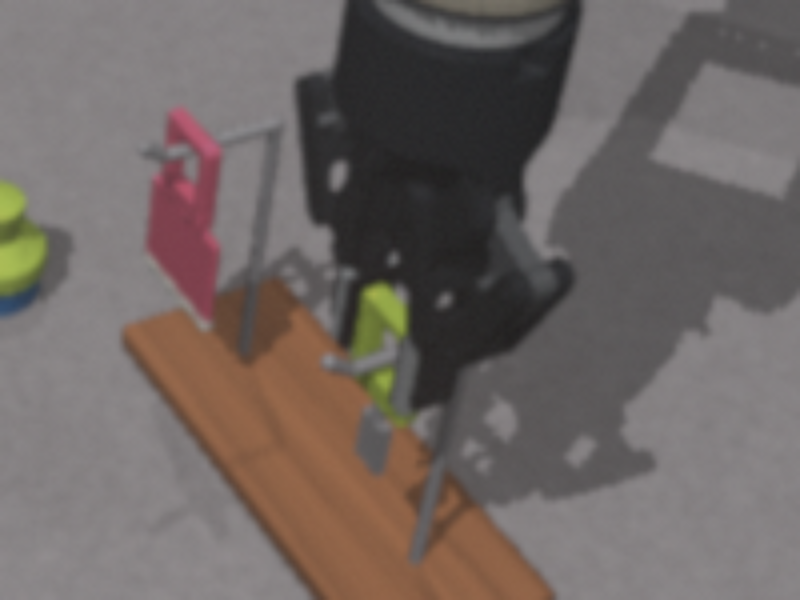

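The key now hangs clear of the wire in the pads, with its blade at crop (375,440) and upright. Next I slide it out along the hook and then lift.

To row units: -0.15 m / 0.5 = -0.3, -0.075 m / 0.5 = -0.15.

Emit:
drive_effector(
  segments=[
    [[-0.03,0,0,0,0.1],[-0.06,0,0,0,0.1],[-0.09,0,0,0,0.1],[-0.12,0,0,0,0.1],[-0.15,0,0,0,0.1],[-0.16,0,0,0,0.1],[-0.16,0,0,0,0.1],[-0.16,0,-0.08,0,0.1],[-0.16,0,-0.16,0,0.1],[-0.16,0,-0.24,0,0.1],[-0.16,0,-0.3,0,0.1],[-0.16,0,-0.3,0,0.1]],
  ],
)

```text
t: 4.35
tcp_pos: [0.5884, 0.2522, 0.3191]
tool_rot: [0.168, 0.986, 0.002, 0.005]
force: [0.3, 0.0, 0.2]
finger_gap: 0.381
gripper_force: 99.0
```

```bash
python3 - <<'E'
from h import *
a=snap('scene');b=snap('top')
st=manip.sense();R=Ro.from_quat(st['tool_rot']).as_matrix()
print('blade pred');
for z in(-.003-.0,): pass
T=st['tcp_pos']
for h in(.041,.066): print(h,proj(a,T+R@[0,0,h]).round(1))
u,v=proj(a,T+R@[0,0,.05]).round().astype(int);print(u,v)
x0,y0=max(u-40,0),max(v-60,0)
cv2.imwrite('pics/g.png',cv2.resize(a['pixels'][y0:y0+100,x0:x0+80],None,fx=6,fy=6,interpolation=2)[...,::-1]);print(x0,y0)
delta([.5485,-.1835,.30],101.6)
E
```

```text
blade pred
0.041 [400.5 229. ]
0.066 [398.6 243.7]
400 234
360 174
tcp [0.5859 0.2513 0.3137] y-ang 70.62 d tool [-0.109  -0.4226  0.0136] turn -0.5407
```

View pics/g.png

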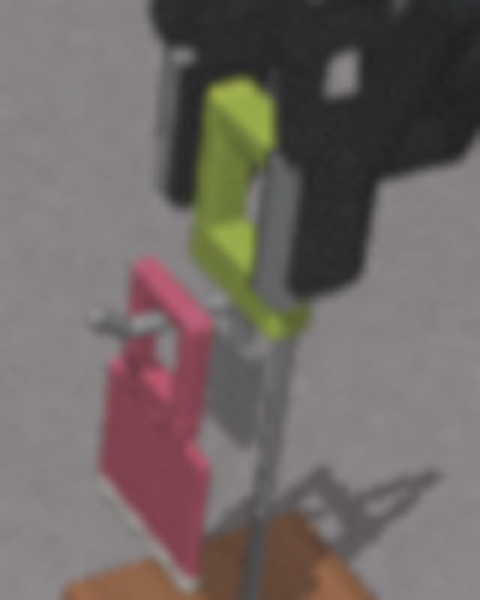

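The key is held upright, with its tip at about (398.8,247.3), near the predicted centre line. Next I carry it over the lock.

To row units: -0.4226 m / 0.5 = -0.8452, -0.109 m / 0.5 = -0.218, -0.5407 rad / 2 = -0.2704.

Emit:
drive_effector(
  segments=[
    [[-0.02,-0.08,0,-0.025,0.1],[-0.04,-0.16,0,-0.05,0.1],[-0.06,-0.24,0,-0.075,0.1],[-0.08,-0.32,0,-0.1,0.1],[-0.1,-0.4,0,-0.125,0.1],[-0.12,-0.48,0,-0.15,0.1],[-0.14,-0.56,0,-0.175,0.1],[-0.16,-0.64,0,-0.2,0.1],[-0.18,-0.72,0,-0.23,0.1],[-0.2,-0.78,0,-0.25,0.1],[-0.212,-0.82,0.01,-0.265,0.1],[-0.218,-0.84,0.02,-0.27,0.1],[-0.218,-0.8452,0.026,-0.2704,0.1],[-0.218,-0.8452,0.026,-0.2704,0.1]],
  ],
)

```text
t: 5.85
tcp_pos: [0.5481, -0.1827, 0.2986]
tool_rot: [-0.101, 0.995, 0.001, -0.002]
force: [1.7, 0.2, -0.6]
finger_gap: 0.382
gripper_force: 99.2
```

```bash
sleep 0
```

Emit:
drive_effector(
  segments=[
    [[0,0,0.06,0,0.1],[0,0,0.12,0,0.1],[0,0,0.16,0,0.1],[0,0,0.18,0,0.1],[0,0,0.18,0,0.1],[0,0,0.18,0,0.1]],
  ],
)

```text
t: 6.45
tcp_pos: [0.5497, -0.1834, 0.2111]
tool_rot: [-0.101, 0.995, -0.0, 0.001]
force: [0.1, -1.1, -0.5]
finger_gap: 0.381
gripper_force: 99.2
```

```bash
python3 - <<'E'
from h import *
delta([.5485,-.1835,.20],101.6)
a=snap('scene');b=snap('top')
st=manip.sense();R=Ro.from_quat(st['tool_rot']).as_matrix();T=st['tcp_pos']
print('tip pred a',proj(a,T+R@[0,0,.070]).round(1),'hole',proj(a,np.array([.5485,-.1835,.104])).round(1))
im=a['pixels'][110:210,190:290]
cv2.imwrite('pics/i.png',cv2.resize(im,None,fx=6,fy=6,interpolation=2)[...,::-1])
E
```

```text
tcp [ 0.5497 -0.1834  0.2111] y-ang 101.61 d tool [0.0013 0.0001 0.0111] turn 0.0003
tip pred a [233.5 173.6] hole [236.3 189.2]
```

View pics/i.png

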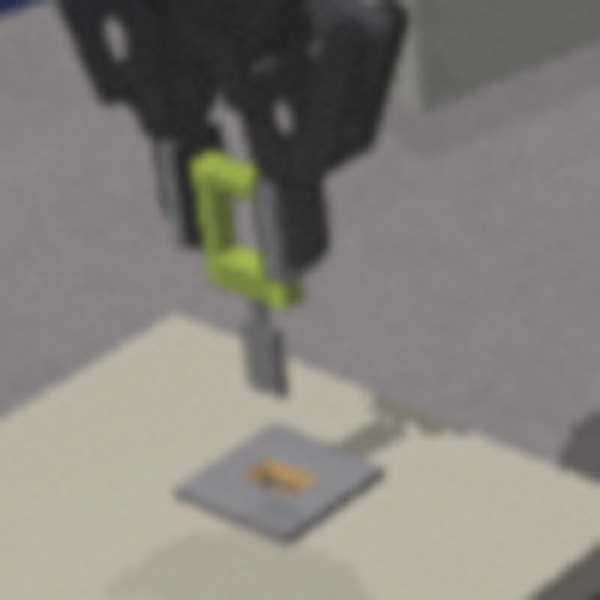

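The blade tip shows at crop (268,391), above and slightly left of the slot at (281,475). I'll measure the offset precisely from the depth in this one camera, with the plate and key together.

```bash
python3 - <<'E'
from h import *
S=[snap('scene') for _ in range(4)]
st=manip.sense();R=Ro.from_quat(st['tool_rot']).as_matrix();T=st['tcp_pos']
a=dict(S[0]);Z=np.stack([s['range_z'] for s in S]);a['range_z']=np.median(Z,0).astype(np.float32);a['pixels']=np.mean([s['pixels'] for s in S],0).astype(np.uint8)
W=cloud(a);L=(W-T)@R  # tool coords
m=lime(a,(200,260,125,165));l=L[m];l=l[np.isfinite(l[:,0])&(abs(l[:,0])<.02)&(abs(l[:,1])<.03)]
print('bow x',np.percentile(l[:,0],[2,10,25,50,75,90,98]).round(4),'y',np.percentile(l[:,1],[2,50,98]).round(4),'z',np.percentile(l[:,2],[2,98]).round(4))
bl=(L[...,2]>.042)&(L[...,2]<.075)&(abs(L[...,0])<.015)&(abs(L[...,1])<.02)&(W[...,2]>.125);bl[:155]=0
l=L[bl];print('blade n',bl.sum(),'x',np.percentile(l[:,0],[3,25,50,75,97]).round(4),'y',np.percentile(l[:,1],[3,50,97]).round(4),'z',l[:,2].max())
g=cv2.cvtColor(a['pixels'],cv2.COLOR_RGB2HSV)
k=np.zeros((480,640),np.uint8);k[176:204,214:258]=1
# orange hole
o=(k>0)&(g[...,0]<22)&(g[...,1]>90);p=np.argwhere(o)[:,::-1];w=(a['pixels'][o].astype(float));wt=g[...,1][o].astype(float)-80
print('orange',o.sum(),(p*wt[:,None]).sum(0)/wt.sum())
pl=(k>0)&(g[...,2]<150)&(g[...,2]>90)&(g[...,1]<45)
n,lab,stt,cen=cv2.connectedComponentsWithStats(pl.astype(np.uint8));i=1+stt[1:,4].argmax()
hull=cv2.convexHull(np.argwhere(lab==i)[:,::-1].astype(np.int32))
q=cv2.approxPolyDP(hull,3,True)[:,0];print('plate poly',q.tolist(),stt[i])
w=W[lab==i];w=w[w[:,2]>.099];r=cv2.minAreaRect((w[:,:2]*1000).astype(np.float32));print('plate3d',r,np.percentile(w[:,2],[10,50,90]))
for c in((.5485,-.1835),(.547,-.185),(.5497,-.1834)):
  print(c,'hole proj',proj(a,np.array([*c,.104])).round(2),'corners',[proj(a,np.array([*(np.array(c)+Ro.from_euler('z',11.6,degrees=True).as_matrix()[:2,:2]@[.025*i,.025*j]),.104])).round(1).tolist() for i,j in((1,1),(1,-1),(-1,-1),(-1,1))])
E
```

```text
bow x [-0.0063 -0.0056 -0.005  -0.0041 -0.0019  0.0005  0.0029] y [-0.0163 -0.0054  0.0081] z [-0.01    0.0282]
blade n 85 x [-0.0033 -0.0024 -0.0019 -0.0012  0.0022] y [-0.007   0.0015  0.0071] z 0.07339957166533906
orange 17 [236.64236902 188.59453303]
plate poly [[257, 176], [253, 189], [239, 200], [219, 192], [235, 181]] [219 176  39  25 408]
plate3d ((531.528564453125, -186.4414825439453), (89.1898422241211, 50.56315994262695), 12.57699966430664) [0.09995504 0.10349506 0.10443422]
(0.5485, -0.1835) hole proj [236.34 189.24] corners [[237.3, 199.2], [218.7, 191.0], [235.4, 179.8], [253.8, 187.5]]
(0.547, -0.185) hole proj [236.5  188.66] corners [[237.5, 198.5], [218.8, 190.4], [235.6, 179.3], [254.0, 186.9]]
(0.5497, -0.1834) hole proj [235.89 189.49] corners [[236.8, 199.4], [218.2, 191.2], [235.0, 180.1], [253.4, 187.8]]
```

Key is centred and upright in the tool, with its tip about 71 mm ahead of the TCP. The lock at (0.548,-0.1835) matches in both views, so I start the insertion.

To row units: 0.046 m / 0.5 = 0.092, 0.036 m / 0.5 = 0.072.

Emit:
drive_effector(
  segments=[
    [[0.0034,0,0.02,0,0.1],[0.0034,0,0.04,0,0.1],[0.0034,0,0.06,0,0.1],[0.0034,0,0.072,0,0.1],[0.0034,0,0.08,0,0.1],[0.0034,0,0.086,0,0.1],[0.0034,0,0.092,0,0.1],[0.0034,0,0.092,0,0.1]],
  ],
)

```text
t: 7.55
tcp_pos: [0.5484, -0.1844, 0.1642]
tool_rot: [-0.101, 0.995, -0.0, 0.001]
force: [4.6, 0.1, -1.6]
finger_gap: 0.372
gripper_force: 99.2
```

The tip is about 10 mm into the slot, with a small sideways push towards +x. I ease over and push on with small wiggles.

To row units: 0.022 m / 0.5 = 0.044, -0.001 m / 0.5 = -0.002, -0.04 rad / 2 = -0.02.

Emit:
drive_effector(
  segments=[
    [[-0.002,0,0.006,0,0.1],[-0.002,0,0.012,0.02,0.1],[-0.002,0,0.018,-0.02,0.1],[-0.002,0,0.024,0.02,0.1],[-0.002,0,0.03,-0.02,0.1],[-0.002,0,0.036,0.02,0.1],[-0.002,0,0.04,-0.02,0.1],[-0.002,0,0.044,0,0.1]],
  ],
)

```text
t: 8.35
tcp_pos: [0.5492, -0.1842, 0.1435]
tool_rot: [-0.101, 0.995, -0.001, 0.001]
force: [3.4, 0.7, 4.4]
finger_gap: 0.376
gripper_force: 99.7
```

To row units: 0.009 m / 0.5 = 0.018, 0.008 m / 0.5 = 0.016, -0.04 rad / 2 = -0.02.

Emit:
drive_effector(
  segments=[
    [[-0.0014,0,0.004,0.02,0.1],[-0.0014,0,0.008,-0.02,0.1],[-0.0014,0,0.012,0.02,0.1],[-0.0014,0,0.016,-0.015,0.1],[-0.0014,0,0.018,0,0.1],[-0.0014,0,0.018,0,0.1],[-0.0014,0,0.018,0,0.1]],
  ],
)

```text
t: 9.05
tcp_pos: [0.5499, -0.1843, 0.1386]
tool_rot: [-0.101, 0.995, -0.002, 0.001]
force: [-4.7, 3.3, 30.0]
finger_gap: 0.381
gripper_force: 102.8
```

```bash
python3 - <<'E'
from h import *
a=snap('scene');st=manip.sense();print(st['tcp_pos'],st['force'])
R=Ro.from_quat(st['tool_rot']).as_matrix();W=cloud(a);m=lime(a,(200,270,130,200));w=W[m];w=w[np.isfinite(w[:,0])&(abs(w[:,0]-.549)<.02)&(abs(w[:,1]+.184)<.03)];print(np.percentile(w[:,2],[1,3,50,97,99]))
cv2.imwrite('pics/j.png',cv2.resize(a['pixels'][120:210,190:290],None,fx=6,fy=6,interpolation=2)[...,::-1])
E
```

```text
[ 0.54986418 -0.18429919  0.13863028] [-3.89014521  2.36518553 28.86378255]
[0.11123298 0.11210912 0.14489403 0.14876693 0.1491583 ]
```

View pics/j.png

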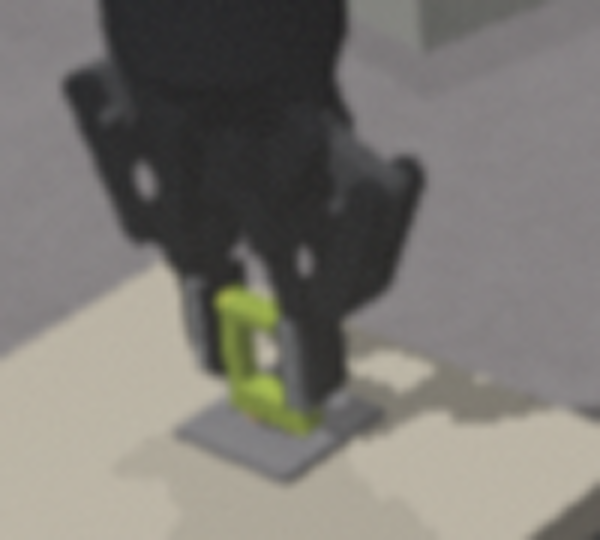

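The bow stands on the plate, with its foot at crop (280,420). The bow top is about 45 mm above the plate and the push is 30 N, so the key is home. I ease the push slightly and turn clockwise.

To row units: -0.001 m / 0.5 = -0.002, 0.0005 m / 0.5 = 0.001, 0.15 rad / 2 = 0.075.

Emit:
drive_effector(
  segments=[
    [[0.001,0,-0.002,0,0.1],[0.001,0,-0.002,0.075,0.1],[0.001,0,-0.002,0.15,0.1],[0.001,0,-0.002,0.225,0.1],[0.001,0,-0.002,0.3,0.1],[0.001,0,-0.002,0.35,0.1]],
  ],
  squeeze=120,
)

```text
t: 9.7
tcp_pos: [0.5493, -0.1848, 0.1387]
tool_rot: [0.248, 0.969, -0.001, 0.002]
force: [-3.1, 1.5, 26.0]
finger_gap: 0.375
gripper_force: 118.0
```

```bash
python3 - <<'E'
from h import *
s=manip.sense();print(s['tcp_pos'],s['ft_torque'],s['q'])
E
```

```text
[ 0.54928129 -0.18480286  0.13874743] [0.16473848 0.64374951 0.21980139] [-0.51636946  0.61966592  1.65034    -0.00244908  0.86770759 -1.58504191]
```

To row units: 1 rad / 2 = 0.5.

Emit:
drive_effector(
  segments=[
    [[0,0,0,0.075,0.1],[0,0,0,0.15,0.1],[0,0,0,0.225,0.1],[0,0,0,0.3,0.1],[0,0,0,0.375,0.1],[0,0,0,0.45,0.1],[0,0,0,0.5,0.1],[0,0,0,0.5,0.1],[0,0,0,0.5,0.1],[0,0,0,0.5,0.1]],
  ],
)

```text
t: 10.7
tcp_pos: [0.548, -0.1843, 0.1387]
tool_rot: [0.681, 0.733, -0.001, 0.0]
force: [-4.7, 1.7, 26.6]
finger_gap: 0.372
gripper_force: 118.2
```

```bash
python3 - <<'E'
from h import *
a=snap('scene');st=manip.sense();print(st['tcp_pos'],st['ft_torque'])
T=st['tcp_pos'];R=Ro.from_quat(st['tool_rot']).as_matrix();print('yang',np.degrees(np.arctan2(R[1,1],R[0,1])))
W=cloud(a);m=lime(a,(200,270,130,200));l=(W[m]-T)@R;l=l[np.isfinite(l[:,0])&(abs(l[:,0])<.03)&(abs(l[:,1])<.03)];print(cv2.minAreaRect((l[:,:2]*1000).astype(np.float32)),np.percentile(l[:,2],[2,98]))
cv2.imwrite('pics/k.png',cv2.resize(a['pixels'][120:210,190:290],None,fx=6,fy=6,interpolation=2)[...,::-1])
E
```

```text
[ 0.54805887 -0.18423284  0.13874709] [ 0.35156647  1.12845078 -0.05742046]
yang 4.224704548598376Traceback (most recent call last):
  File "<stdin>", line 4, in <module>
    return _quantile_unchecked(
        a, q, axis, out, overwrite_input, method, keepdims, weights)
    return _ureduce(a,
                    func=_quantile_ureduce_func,
    ...<5 lines>...
                    overwrite_input=overwrite_input,
                    method=method)
    r = func(a, **kwargs)
    result = _quantile(arr,
                       quantiles=q,
    ...<2 lines>...
                       out=out,
                       weights=wgt)
    slices_having_nans = np.isnan(arr[-1, ...])
                                  ~~~^^^^^^^^^
IndexError: index -1 is out of bounds for axis 0 with size 0
```

```bash
python3 - <<'E'
from h import *
a=snap('scene');b=snap('top')
A=cv2.resize(a['pixels'][130:205,195:275],None,fx=5,fy=5,interpolation=2);B=cv2.resize(b['pixels'][200:275,430:510],None,fx=5,fy=5,interpolation=2)
cv2.imwrite('pics/k.png',np.hstack([A,B])[...,::-1])
E
```

```text
(no output)
```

View pics/k.png

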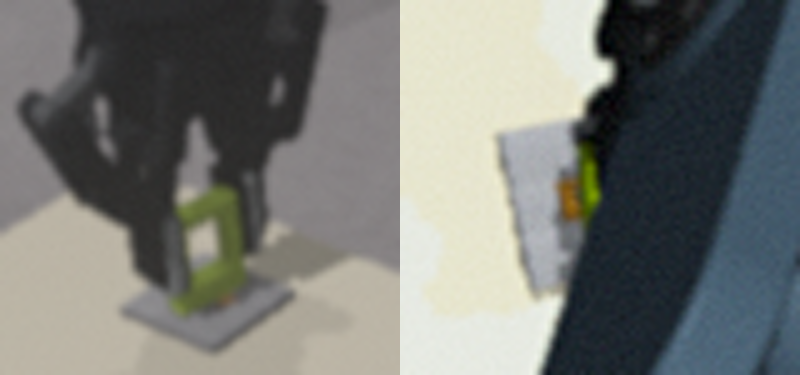

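The bow sits seated on the plate and turned square across the slot, still square between the pads (gap unchanged, so it hasn't slipped). The tool has turned 1.70 rad. I'm handing in.

```bash
python3 -c "
from station import manip, cam
print(manip.sign_off())"
```

```text
the job is handed in; nothing more can be done
None
```

I lifted the key off its hook, pushed it fully home in the lock, turned it 1.70 rad clockwise and handed the job in with it still gripped and held turned. The cylinder angle wasn't measured; I estimate about 1.5 rad after the lock's play, and the sign-off gave no verdict.

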